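# Raise the syrup dispenser's carrier one rung

### The arm

A 7-joint arm with a two-finger parallel gripper is mounted at the origin on the work surface. World frame = base frame: x ahead of the robot, y to its left, z up, the work surface at z = 0. Lengths are in m, angles in degrees, forces in N, time in s.
With the tool pointing down it reaches from about 0.425 to 0.875 m from the base axis. Payload 8.4 kg.
Tool frame: the origin (TCP) lies midway between the tips of the shut fingers; the grasp point (between the pads) lies 19 mm behind it; z points along the fingers, y is the line along which they close (so a half turn about z gives the same grasp; the last joint's range is limited). The gripper opens to 87 mm and grips with 3 to 60 N. Pads are 19 mm wide; open, the fingers measure 117 mm over their backs; the gripper's body (75 mm by 190 mm) begins 51 mm behind the grasp point.
Start: joints at [70.52, 19.091, 2.286, 83.961, -0.768, 76.965, -3.352], TCP at [0.155, -0.631, 0.223] pointing down, gripper open.
Joint ranges: [-147.57, 147.57], [-21.85, 119.76], [-74.77, 79.35], [14.55, 137.4], [-85.83, 265.84], [4.83, 119.75], [-152.11, 152.11]. Speed limits (degrees/s): [127.2, 127.2, 159.86, 159.86, 180, 180, 180].

### API

Orientations are given as [roll, pitch, yaw] about the fixed x, y, z axes, in that order (R = Rz(yaw) Ry(pitch) Rx(roll)).
In Python, from station import manip gives the robot as it stands.
- The arm moves only by the shell command python3 -m pendant 'ROWS' [FORCE]. ROWS is JSON, a list that holds one entry, the list of rows, each a list of 7 numbers: the shift along the world's x, y, z in m, then the turn, a rotation vector about the world's x, y, z in rad, then the opening, from 0 (shut) to 1 (fully open). A call has 1 to 20 rows; each row is the pose to reach, as a shift and turn from the pose commanded when the call began; what a row does not reach only later rows make up. A row lasts 1/12 s, in which the tool goes at most 41.7 mm and 7.16 degrees, less where a joint would pass 70% of its speed; a pose out of reach is approached as far as the arm can. A call with a gripper value outside its range is refused whole. The fingers move at their own pace and stop on an object; FORCE is the grip in N (left out, the last holds). Time passes only in rows, so rows that repeat a pose let the fingers close. It gives the time, the measured TCP pose, the force, the opening and the grip force at its end, in the units of the state.
- manip.read_state(): the state, without advancing time (a new reading comes with each control period).
- manip.read_camera(name): name is "scene" or "side" or "wrist"; returns a dict with "image" (420x560x3 uint8, red, green, blue), "intrinsics" (3x3 intrinsics, pixels), "distortion" ([k1, k2, p1, p2, k3] as OpenCV has them; the pictures are not rectified), "cam_to_world" (4x4, takes a point from camera to world coordinates). Camera axes: x right, y up, looking along -z (the intrinsics and any distortion apply to the point x, -y, -z); pixel columns grow to the right and rows downward; lengths in m; the calibration is good to about 2 mm. A picture is of the moment at which its call begins. There is no depth.
- manip.finish_job(): hands the job in; it is judged then, once.
The state is a dict: "time_s": time; "joints": joint angles; "joint_velocities": joint speeds; "tau": joint torques, N m; "tcp_pos": TCP position; "tcp_rot": TCP orientation; "contact_force": force on the tool from outside, world axes, zero at the start; "torque": the same for the moment, N m; "opening": opening from 0.0 (shut) to 1.0 (fully open); "gripper_force": force on a finger pad.
Only numpy, scipy, OpenCV 4.12 (cv2) and the standard library are available. Lean on these libraries where they do the work, as an engineer would, in place of code of your own. Each camera call takes 0.05 s, during which the arm holds its last target. There are 200 camera calls.

### The job

The syrup dispenser's spout sits too low for tall glasses: on the little ladder rack that holds the push-pump dispenser, lift the carrier by its wooden top bar until its pawl has clicked past the upper rung, then lower it gently so that it hangs on that rung, and let go. Keep the dispenser upright in its cup, and leave the other rack's carrier, with the jar, where it is.

Things in the scene. Friction and masses are not known exactly. Their poses are not given: they have to be found in the camera images.
- syrup_handle (a point): Middle of the wooden top bar of the carrier that holds the push-pump dispenser: level round rod 14 mm thick, 100 mm long along this point's y; grip from above, fingers closing along its x (x points from cup to rungs, z up). Carrier tubes meet it 42 mm either side. Starts 220 mm above the table; moves only straight up and down with the carrier (about 0.7 kg loaded, hardly any friction).
- syrup_carrier (a joint): Height of that carrier (m), growing upwards: 0 at the start, pawl on the lower rung; 0.055 hanging on the upper rung; stop at 0.095. The pawl, a small steel arm, folds down as it passes the upper rung and swings out again by its tail weight (under 0.5 s) once above 0.072: a lift to about 0.083, then lowering to 0.055, seats it.
- dispenser_center (a point): Half-way up the stainless push-pump syrup dispenser, a loose can 64 mm across, 148 mm high over the pump head, thin spout on top, z along its upright axis. It stands in the carrier's shallow cup (72 mm inside, 11 mm deep), 56 mm to the -x side of the top bar, its top 55 mm below the bar's centre.
- jar_handle (a point): Middle of the top bar of the other rack's carrier, same build and axes; its cup holds a squat amber jar with a flat wooden lid; leave alone. Both racks are fixed to the table, 150 mm wide, 170 mm deep; their two posts stand 22 mm to the +x side of the bar, 55 mm either side of its middle, 200 mm high.
There are look-alikes about, which are no part of the job. What is shaped like the part that bears syrup_handle but pink is not meant.

How it is judged (in metres and radians):
On the way:
1. the carrier has been raised past the upper rung (value of joint syrup_carrier above 0.062 m), for 0.1 s.
At the end, for the whole second after the job is handed in: The syrup carrier hangs still on the upper rung (0.047 to 0.061 m up, under 0.02 m/s), the dispenser stands in its cup within 10 degrees of upright, and the other rack's top bar is within 15 mm of where it was (value of joint syrup_carrier between 0.047 and 0.061 m and velocity of joint syrup_carrier between -0.02 and 0.02 m/s and angle between dispenser_center's own z axis and vertical below 0.17 rad and horizontal distance between dispenser_center and syrup_handle below 0.07 m and distance between dispenser_center and syrup_handle below 0.155 m and distance of jar_handle from where it was at the start of the episode below 0.015 m); the robot touches nothing.
It fails at once if the carrier is let fall (faster than 0.45 m/s) instead of lowered (velocity of joint syrup_carrier below -0.45 m/s).
It fails at once if the dispenser is tipped by more than 25 degrees (angle between dispenser_center's own z axis and vertical above 0.44 rad).
It fails at once if the other rack's carrier is raised by more than 15 mm (distance of jar_handle from where it was at the start of the episode above 0.015 m).
It also fails if it takes over 40 s, if anything falls off the work surface, if the arm or the gripper's body presses on something with over 40 N, if the wrist force passes 120 N, or if a joint passes its speed limit or range.

## Working session

There is one attempt and no reset: what is moved stays moved. The work goes in short steps, Python scripts to look and compute and a shell command to move; the robot and the scene stay as the last step left them, time stands still between calls to the robot, and variables do not carry over. Pictures are saved under pics/ and viewed, at most 10 in all, crops included, and the job is handed in when it is done.

```bash
mkdir -p pics; cat > h.py <<'E'
import numpy as np, cv2, json
from station import manip
def shot(n,f):
    c=manip.read_camera(n); cv2.imwrite(f'pics/{f}.png',c['image'][:,:,::-1])
    np.savez(f'pics/{f}.npz',**{k:np.array(v) for k,v in c.items()}); return c
def ray(c,uv):
    K=np.array(c['intrinsics'],float);d=np.array(c['distortion'],float);T=np.array(c['cam_to_world'])
    p=cv2.undistortPoints(np.array([[uv]],float),K,d)[0,0]
    v=T[:3,:3]@np.array([p[0],-p[1],-1]); return T[:3,3],v/np.linalg.norm(v)
def plane(c,uv,z):
    o,v=ray(c,uv); return o+v*(z-o[2])/v[2]
def tri(cs,uvs):
    A=np.zeros((3,3));b=np.zeros(3)
    for c,u in zip(cs,uvs):
        o,v=ray(c,u);P=np.eye(3)-np.outer(v,v);A+=P;b+=P@o
    x=np.linalg.solve(A,b)
    return x,[np.linalg.norm((np.eye(3)-np.outer(v,v))@(x-o)) for o,v in (ray(c,u) for c,u in zip(cs,uvs))]
def proj(c,X):
    T=np.array(c['cam_to_world']);p=T[:3,:3].T@(np.array(X)-T[:3,3]);p=p*[1,-1,-1]
    return cv2.projectPoints(p.reshape(1,3),np.zeros(3),np.zeros(3),np.array(c['intrinsics'],float),np.array(c['distortion'],float))[0].ravel()
E
python3 - <<'E'
from h import *
a=shot('scene','scene0');b=shot('side','side0')
print(a['cam_to_world'],b['cam_to_world'])
s=manip.read_state();print(s['tcp_pos'],s['tcp_rot'],s['opening'],s['time_s'],s['contact_force'])
E
```

```text
[[ 0.88079277 -0.29604196  0.36954465  0.97372264]
 [ 0.47344027  0.56321114 -0.6772352  -0.89802622]
 [-0.00764162  0.77146119  0.63623049  0.90795408]
 [ 0.          0.          0.          1.        ]] [[-0.99775344  0.01374791 -0.06556731  0.4791539 ]
 [-0.06365179 -0.49977428  0.8638137   0.9097358 ]
 [-0.02089322  0.86604657  0.49952659  0.74312968]
 [ 0.          0.          0.          1.        ]]
[ 0.15485892 -0.63084276  0.22175131] [-1.79916204e+02  7.34617351e-03  1.37927153e+01] 0.9966970437099175 0.1 [0.31758979 0.26648359 0.5347366 ]
```

View pics/scene0.png

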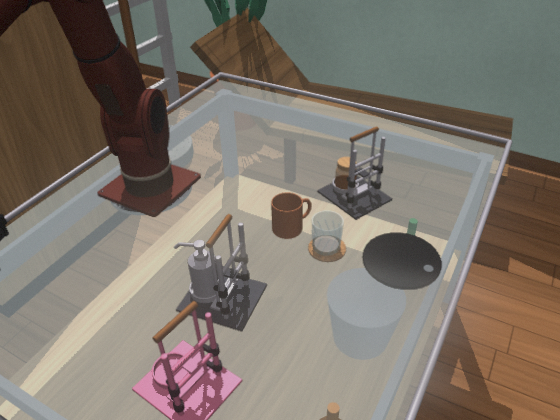

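View pics/side0.png

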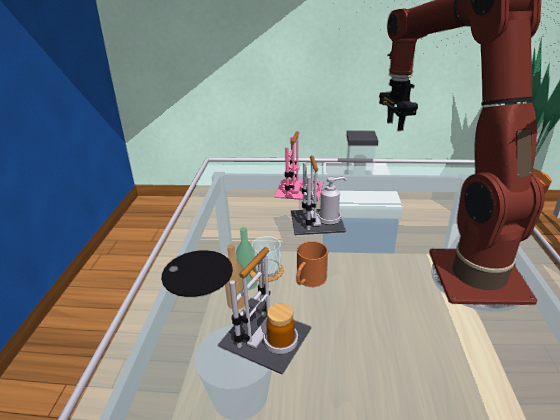

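The scene view shows three racks. The candidate top bars are:
- **Dispenser rack:** scene (219,233), side (313,164). Its carrier holds the steel pump can at scene (202,275), so this is the one.
- **Jar rack:** scene (364,134), side (256,262). It has the amber jar and must be left alone.
- **Pink rack:** scene (177,322), side (294,140). This is the decoy.

Next I'll check the choice with one close crop and measure the bar ends.

```bash
python3 - <<'E'
from h import *
a=dict(np.load('pics/scene0.npz'));b=dict(np.load('pics/side0.npz'))
def ends(c,x0,x1,y0,y1):
    im=c['image'][y0:y1,x0:x1]; hsv=cv2.cvtColor(im,cv2.COLOR_RGB2HSV)
    m=((hsv[...,0]<18)&(hsv[...,1]>130)&(hsv[...,2]>60)).astype(np.uint8)
    n,l,s,ce=cv2.connectedComponentsWithStats(m); i=1+np.argmax(s[1:,4])
    ys,xs=np.nonzero(l==i);P=np.c_[xs+x0,ys+y0].astype(float);mu=P.mean(0)
    w=np.linalg.svd(P-mu,full_matrices=False)[2][0];t=(P-mu)@w
    return s[i,4],mu,mu+w*t.min(),mu+w*t.max()
ea=ends(a,195,240,205,260);eb=ends(b,303,325,150,178);print(ea);print(eb)
for e,c in((ea,a),(eb,b)):
    p,q=plane(c,e[2],.22),plane(c,e[3],.22);print(p,q,(p+q)/2,np.linalg.norm(p-q),np.degrees(np.arctan2(*(q-p)[1::-1])))
print(tri([a,b],[ea[1],eb[1]]))
A=cv2.resize(a['image'][190:340,160:290],None,fx=3,fy=3,interpolation=2);B=cv2.resize(b['image'][140:240,270:370],(450,450),interpolation=2)
cv2.imwrite('pics/crop0.png',np.hstack([A[:450],B[:450]])[:,:,::-1])
E
```

```text
(np.int32(6), array([226.5       , 216.83333333]), array([228.06975744, 215.06181258]), array([225.26115382, 218.2314103 ]))
(np.int32(52), array([313.51923077, 163.21153846]), array([311.21542231, 155.93182537]), array([315.89445981, 170.71693059]))
[ 0.459356   -0.22350412  0.22      ] [ 0.45993799 -0.2353409   0.22      ] [ 0.45964699 -0.22942251  0.22      ] 0.0118510778873411 -87.18518867377391
[ 0.47693486 -0.33045086  0.22      ] [ 0.46229662 -0.21550038  0.22      ] [ 0.46961574 -0.27297562  0.22      ] 0.11587877610319956 97.25720494374178
(array([ 0.46952654, -0.24269783,  0.23288821]), [np.float64(0.00017688824790100082), np.float64(0.00017688824790095938)])
```

View pics/crop0.png

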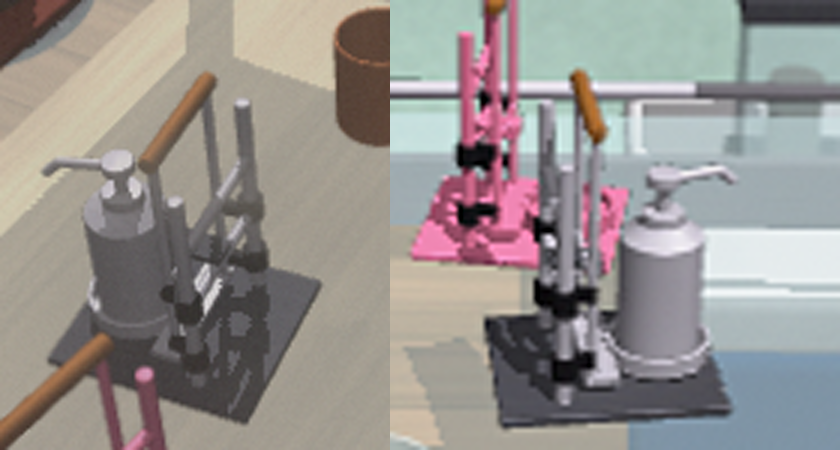

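The crop shows the plain steel rack with the pump can in its cup, so the choice is right. The bar runs from scene px (229,216) to (209,245) and from side px (311,156) to (316,170). The first colour threshold was too strict, so I'll redo it.

```bash
python3 - <<'E'
from h import *
a=dict(np.load('pics/scene0.npz'));b=dict(np.load('pics/side0.npz'))
x0,x1,y0,y1=203,236,208,252
hsv=cv2.cvtColor(a['image'][y0:y1,x0:x1],cv2.COLOR_RGB2HSV)
m=((hsv[...,0]<20)&(hsv[...,1]>110)&(hsv[...,2]>40)).astype(np.uint8)
n,l,s,ce=cv2.connectedComponentsWithStats(m); i=1+np.argmax(s[1:,4])
ys,xs=np.nonzero(l==i);P=np.c_[xs+x0,ys+y0].astype(float);mu=P.mean(0)
w=np.linalg.svd(P-mu,full_matrices=False)[2][0];t=(P-mu)@w
e=[mu+w*t.min(),mu+w*t.max()];print(s[i],mu,e)
p,q=[plane(a,u,.22) for u in e];print(p,q,(p+q)/2,np.linalg.norm(p-q),np.degrees(np.arctan2(*(q-p)[1::-1])))
print(tri([a,b],[mu,[313.52,163.2]]))
# yaw aids: post tops (z=.2) and base corners (z=0) in scene
for u,z in(((240.7,224),.2),((218.3,257.3),.2),((266.7,283.7),0),((242.3,330),0),((177,309),0)):print(plane(a,u,z))
E
```

```text
[  7   7  21  26 100] [220.7  225.68] [array([229.36049016, 214.50441359]), array([209.75180622, 239.80766291])]
[ 0.46079156 -0.22059548  0.22      ] [ 0.47022533 -0.30801085  0.22      ] [ 0.46550844 -0.26430316  0.22      ] 0.08792293002502959 -83.84054429413412
(array([ 0.46882815, -0.26412591,  0.22376733]), [np.float64(0.0007786875434367423), np.float64(0.0007786875434366701)])
[ 0.48595482 -0.21677766  0.2       ]
[ 0.50148319 -0.32620567  0.2       ]
[ 0.52582786 -0.18591574  0.        ]
[ 0.54792942 -0.33368745  0.        ]
[ 0.38022526 -0.3548134   0.        ]
```

Post tops, base edge and bar agree on a bar centre of about (0.471, -0.274) and a rack yaw of about 8°. The tool needs to turn about +84°. I'll lift, then travel above it.

```bash
python3 -m pendant '[[[0,0,0.04,0,0,0,0.8],[0,0,0.08,0,0,0,0.8],[0,0,0.12,0,0,0.1,0.8],[0.03,0.03,0.13,0,0,0.2,0.8],[0.06,0.06,0.13,0,0,0.3,0.8],[0.09,0.09,0.13,0,0,0.42,0.8],[0.11,0.12,0.13,0,0,0.54,0.8],[0.13,0.15,0.13,0,0,0.66,0.8],[0.16,0.18,0.13,0,0,0.78,0.8],[0.19,0.21,0.13,0,0,0.9,0.8],[0.21,0.24,0.13,0,0,1.02,0.8],[0.24,0.27,0.13,0,0,1.14,0.8],[0.26,0.3,0.13,0,0,1.26,0.8],[0.29,0.33,0.13,0,0,1.38,0.8],[0.316,0.357,0.13,0,0,1.47,0.8],[0.316,0.357,0.13,0,0,1.47,0.8],[0.316,0.357,0.13,0,0,1.47,0.8],[0.316,0.357,0.13,0,0,1.47,0.8]]]' 15
python3 - <<'E'
from h import *
c=shot('wrist','w1');s=manip.read_state();print(s['tcp_pos'],s['tcp_rot'],s['joints'],c['cam_to_world'])
print(proj(c,[.471,-.274,.22]))
E
```

```text
time_s: 1.6
tcp_pos: [0.4705, -0.2747, 0.3521]
tcp_rot: [-179.9, -0.0, 98.0]
contact_force: [-0.4, -0.8, 0.3]
opening: 0.797
gripper_force: 0.0
[ 0.47011449 -0.27544301  0.35223333] [-1.79948366e+02  3.39859246e-03  9.78698950e+01] [ 46.58481226   6.067796   -22.91221495  85.1430248    2.38873556
  89.30755616  31.62706706] [[ 0.99038285 -0.13442097 -0.03275383  0.46179576]
 [ 0.13834921  0.96023914  0.2424877  -0.21067837]
 [-0.00114392 -0.24468713  0.96960141  0.51394995]
 [ 0.          0.          0.          1.        ]]
[274.43725814 198.07049063]
```

View pics/w1.png

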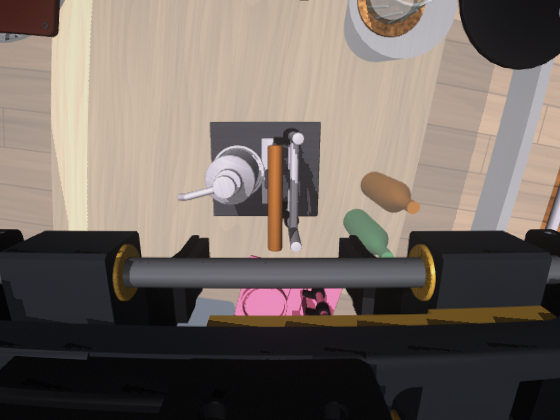

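The wrist view shows the bar from px (274,145) to (275,251). Its middle is at (274.5,198), which matches my estimate, and it is parallel to the image columns. I'll descend with the pads at bar height and close.

```bash
python3 -m pendant '[[[0.001,0.001,-0.03,0,0,0,0.7],[0.001,0.001,-0.06,0,0,0,0.7],[0.001,0.001,-0.09,0,0,0,0.7],[0.001,0.001,-0.115,0,0,0,0.7],[0.001,0.001,-0.135,0,0,0,0.7],[0.001,0.001,-0.145,0,0,0,0.7],[0.001,0.001,-0.15,0,0,0,0.7],[0.001,0.001,-0.15,0,0,0,0.7],[0.001,0.001,-0.15,0,0,0,0.7]]]' 15
python3 - <<'E'
from h import *
a=shot('side','s2')
cv2.imwrite('pics/s2c.png',cv2.resize(a['image'][80:260,240:420],(600,600))[:,:,::-1])
E
```

```text
time_s: 2.4
tcp_pos: [0.4722, -0.2739, 0.2036]
tcp_rot: [179.9, 0.1, 98.0]
contact_force: [-1.0, 0.2, -0.3]
opening: 0.702
gripper_force: 0.0
```

View pics/s2c.png

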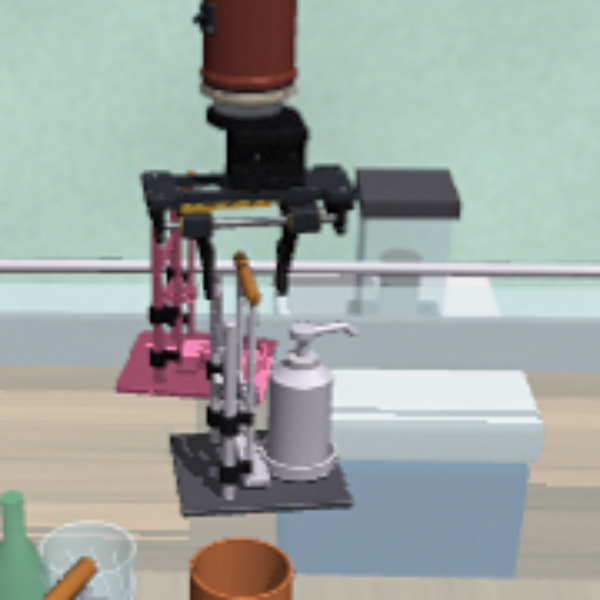

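The crop shows the fingers straddling the bar at crop px (245,280), clear of the posts and pump. I'll close on it.

```bash
python3 -m pendant '[[[0,0,-0.001,0,0,0,0.4],[0,0,-0.001,0,0,0,0.25],[0,0,-0.001,0,0,0,0.1],[0,0,-0.001,0,0,0,0],[0,0,-0.001,0,0,0,0],[0,0,-0.001,0,0,0,0],[0,0,-0.001,0,0,0,0],[0,0,-0.001,0,0,0,0]]]' 25
```

```text
time_s: 3.12
tcp_pos: [0.472, -0.2732, 0.2015]
tcp_rot: [-180.0, -0.0, 98.0]
contact_force: [-0.7, 0.2, 0.3]
opening: 0.18
gripper_force: 0.0
```

```bash
python3 -m pendant '[[[0,0,0,0,0,0,0],[0,0,0,0,0,0,0],[0,0,0,0,0,0,0],[0,0,0,0,0,0,0]]]' 25
```

```text
time_s: 3.45
tcp_pos: [0.4713, -0.2733, 0.2014]
tcp_rot: [-179.9, -0.0, 98.0]
contact_force: [-5.1, 0.7, 3.1]
opening: 0.151
gripper_force: 25.0
```

Gripped: 13 mm opening at 25 N. I'll lift gently to 84 mm and hold for the pawl.

```bash
python3 -m pendant '[[[-0.001,0,0.002,0,0,0,0],[-0.001,0,0.006,0,0,0,0],[-0.001,0,0.012,0,0,0,0],[-0.001,0,0.018,0,0,0,0],[-0.001,0,0.024,0,0,0,0],[-0.001,0,0.03,0,0,0,0],[-0.001,0,0.036,0,0,0,0],[-0.001,0,0.042,0,0,0,0],[-0.001,0,0.048,0,0,0,0],[-0.001,0,0.054,0,0,0,0],[-0.001,0,0.06,0,0,0,0],[-0.001,0,0.066,0,0,0,0],[-0.001,0,0.072,0,0,0,0],[-0.001,0,0.077,0,0,0,0],[-0.001,0,0.081,0,0,0,0],[-0.001,0,0.083,0,0,0,0],[-0.001,0,0.084,0,0,0,0],[-0.001,0,0.084,0,0,0,0],[-0.001,0,0.084,0,0,0,0],[-0.001,0,0.084,0,0,0,0]]]' 25
```

```text
time_s: 5.12
tcp_pos: [0.4712, -0.2733, 0.2856]
tcp_rot: [180.0, 0.0, 98.0]
contact_force: [3.8, -3.6, -6.9]
opening: 0.149
gripper_force: 25.0
```

```bash
python3 - <<'E'
from h import *
a=shot('side','s3');s=manip.read_state();print(s['tcp_pos'],s['contact_force'],s['gripper_force'],s['opening'])
cv2.imwrite('pics/s3c.png',cv2.resize(a['image'][80:260,240:420],(600,600))[:,:,::-1])
E
```

```text
[ 0.47117796 -0.27324066  0.28561771] [ 4.56130312 -2.55215674 -5.80210726] 24.999873340129852 0.15040893985440243
```

View pics/s3c.png

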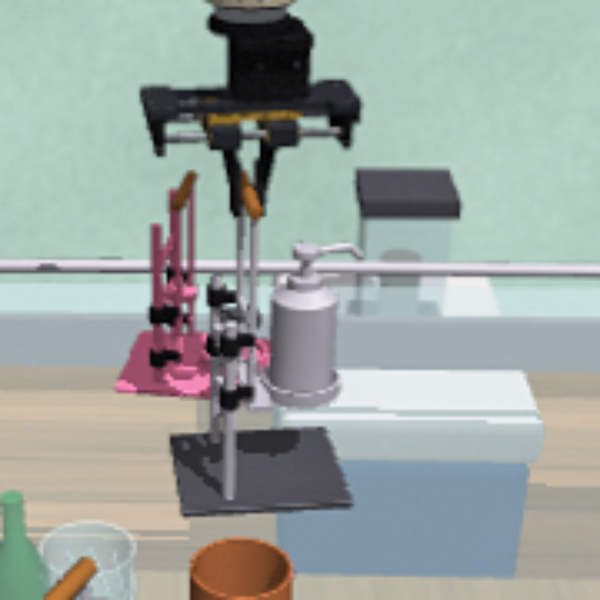

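The carrier is raised 84 mm with the can upright in its cup, and the force of about 6–7 N matches the carried weight. I'll wait briefly for the pawl, then lower slowly.

```bash
python3 -m pendant '[[[0,0,0,0,0,0,0],[0,0,0,0,0,0,0],[0,0,0,0,0,0,0],[0,0,-0.002,0,0,0,0],[0,0,-0.005,0,0,0,0],[0,0,-0.008,0,0,0,0],[0,0,-0.011,0,0,0,0],[0,0,-0.014,0,0,0,0],[0,0,-0.017,0,0,0,0],[0,0,-0.02,0,0,0,0],[0,0,-0.022,0,0,0,0],[0,0,-0.024,0,0,0,0],[0,0,-0.026,0,0,0,0],[0,0,-0.027,0,0,0,0],[0,0,-0.028,0,0,0,0],[0,0,-0.028,0,0,0,0],[0,0,-0.028,0,0,0,0]]]' 25
```

```text
time_s: 6.58
tcp_pos: [0.4711, -0.2733, 0.2571]
tcp_rot: [180.0, 0.0, 98.0]
contact_force: [5.8, -3.2, -7.6]
opening: 0.154
gripper_force: 25.0
```

```bash
python3 -m pendant '[[[-0.001,0,-0.0005,0,0,0,0],[-0.001,0,-0.001,0,0,0,0],[-0.001,0,-0.0015,0,0,0,0],[-0.001,0,-0.002,0,0,0,0],[-0.001,0,-0.002,0,0,0,0],[-0.001,0,-0.002,0,0,0,0]]]' 25
```

```text
time_s: 7.08
tcp_pos: [0.4712, -0.2733, 0.2565]
tcp_rot: [179.8, 0.1, 98.0]
contact_force: [7.4, -2.3, -1.4]
opening: 0.153
gripper_force: 25.0
```

The load is moving onto the rung: vertical force has dropped from -7.6 to -1.4 N at a lift of 55 mm. I'll lower a bit more to confirm and take out the side force.

```bash
python3 -m pendant '[[[0.001,0,-0.0005,0,0,0,0],[0.001,0,-0.001,0,0,0,0],[0.001,0,-0.0015,0,0,0,0],[0.001,0,-0.0015,0,0,0,0]]]' 25
```

```text
time_s: 7.42
tcp_pos: [0.4713, -0.2733, 0.2561]
tcp_rot: [179.9, 0.1, 98.0]
contact_force: [-2.2, -0.2, 10.1]
opening: 0.151
gripper_force: 25.0
```

The rung now pushes back with +10 N, so it is seated. I'll unload to about zero, then open slowly.

```bash
python3 -m pendant '[[[0,0,0.001,0,0,0,0],[0,0,0.001,0,0,0,0],[0,0,0.001,0,0,0,0.2],[0,0,0.001,0,0,0,0.25],[0,0,0.001,0,0,0,0.3],[0,0,0.001,0,0,0,0.4],[0,0,0.001,0,0,0,0.5],[0,0,0.001,0,0,0,0.6],[0,0,0.001,0,0,0,0.6],[0,0,0.001,0,0,0,0.6],[0,0,0.001,0,0,0,0.6]]]' 10
```

```text
time_s: 8.33
tcp_pos: [0.471, -0.2732, 0.255]
tcp_rot: [-180.0, -0.0, 98.0]
contact_force: [-0.2, 0.1, -0.8]
opening: 0.585
gripper_force: 0.0
```

Released with about zero force. I'll retreat straight up and check.

```bash
python3 -m pendant '[[[0,0,0.005,0,0,0,0.6],[0,0,0.015,0,0,0,0.6],[0,0,0.03,0,0,0,0.6],[0,0,0.05,0,0,0,0.6],[0,0,0.075,0,0,0,0.6],[0,0,0.1,0,0,0,0.6],[0,0,0.12,0,0,0,0.6],[0,0,0.13,0,0,0,0.6],[0,0,0.13,0,0,0,0.6],[0,0,0.13,0,0,0,0.6]]]'
python3 - <<'E'
from h import *
a=shot('side','s4');b=shot('scene','sc4')
for h in(.22,.275):print(h,proj(a,[.471,-.274,h]),proj(b,[.471,-.274,h]))
cv2.imwrite('pics/s4c.png',np.hstack([cv2.resize(a['image'][100:240,270:370],(400,560)),cv2.resize(b['image'][190:330,160:260],(400,560))])[:,:,::-1])
E
```

```text
time_s: 9.17
tcp_pos: [0.4711, -0.2732, 0.3849]
tcp_rot: [180.0, 0.0, 98.0]
contact_force: [0.5, 0.6, -1.2]
opening: 0.605
gripper_force: 0.0
0.22 [313.02630233 162.89813495] [219.40271661 230.2625465 ]
0.275 [313.2850738  146.64858856] [216.8514649  209.80588799]
```

View pics/s4c.png

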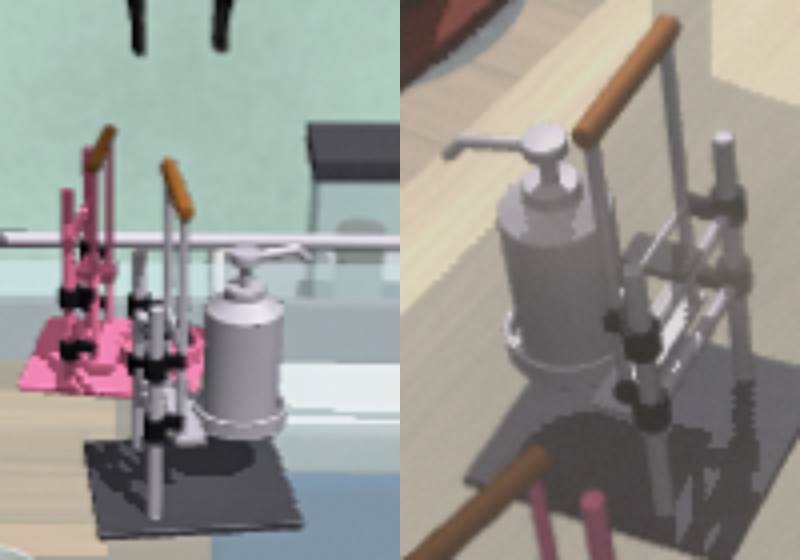

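The bar's middle is at crop px (177,188), which is side px (314,147). That matches the predicted (313,146.6) for hanging 55 mm up. The dispenser is upright in its cup and the gripper is clear, so I'm handing in.

```bash
python3 -c "
from station import manip
print(manip.finish_job())"
```

```text
the job is handed in; nothing more can be done
None
```

The syrup carrier now hangs on the upper rung, about 55 mm up, with the dispenser upright in its cup; I never touched the jar rack, the gripper is clear, and the job is handed in (no verdict was returned).

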